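# Lay a post stand on its side against a stop

## Task

Slide the tall post stand, still upright, along the fixture board until the front edge of its foot is against the low stop bar, then push the post over the bar with the fingertips so that it comes down gently and lies on its side with the post on the padded rest. Do not lift or carry it, leave it lying there by itself, and leave the other things on the bench where they stand.

Things in the scene. Friction and masses are not known exactly. Their poses are not given: they have to be found in the camera images.
- fixture: Fixed grey board on the bench, 460 x 170 mm, 10 mm thick, with a low dark steel stop bar across it and a padded wooden rest beyond. Origin: on the board's underside, below the point stop; axes as that point. The board reaches 240 mm to -x and 220 mm to +x of it.
- stop (a point): Point on the board's top, in the middle of the stop bar's face that looks at the tall stand. x runs along the board from the stand over the bar to the rest (the way to push and tip), y across, z up. The bar covers x = 0 to 16 mm, is 130 mm long across the board and stands 12 mm above it.
- rest (a point): Middle of the highest line of the rest: a wooden block 110 mm wide across the board with a round black rubber bar (radius 11 mm) along its top, 145 mm past the stop point and 64 mm above the board. Axes as the point stop.
- stand: Tall post stand, about 0.7 kg, loose, on the board before the bar, square to it within 0.15 rad. Foot: dark steel plate 120 (x) x 80 (y) x 8 mm. Post: 25 x 25 mm square aluminium tube in the foot's middle with a black cap; 190 mm tall in all. Origin: centre of the foot's underside; x towards the bar, z up the post. The foot is the heavy part: centre of mass 16 mm up.
- stand_toe (a point): Middle of the lower front edge of the tall stand's foot, 60 mm along its x from its origin: goes against the bar, and the stand tips on it. Tipped less than about 75 degrees it falls back when released, past that it goes on alone; the post meets the rest at about 84 degrees. While tipping, the foot may slide back by its own thickness. Axes as the stand.
- stand_top (a point): Middle of the top of the tall stand's post, 190 mm above the foot's underside. Axes as the stand.
- short_stand: Bystander: a like stand but only 85 mm tall with a foot of 80 x 70 mm, standing on the bench beside the board. Origin: centre of its underside.
- jar: Bystander: glass jar with steel lid, 56 mm diameter, 75 mm tall, on the bench beside the board. Origin: centre of its underside.
- offcut: Bystander: wooden offcut 90 x 45 x 35 mm, on the bench past the rest's end of the board. Origin: centre of its underside.
Things that resemble listed ones, but are neither listed nor needed, are in the scene too. What is shaped like the stand but red is not meant.

How it is judged:
On the way:
1. the stand is upright with the front edge of its foot against the stop bar (within 6 mm) (x of stand_toe in the frame of stop between -0.006 and 0.006 m and y of stand_toe in the frame of stop between -0.04 and 0.04 m and angle between stand's own z axis and vertical below 0.12 rad), for 0.2 s.
At the end, for the whole second after the job is handed in: The stand lies at rest with its post on the rest (tilted 79 to 89 degrees), the front edge of its foot on the board and within 22 mm of the stop bar, post end within 45 mm and foot within 40 mm of the board's middle line (angle between stand's own z axis and vertical between 1.38 and 1.56 rad and x of stand_toe in the frame of stop between -0.022 and 0.004 m and z of stand_toe in the frame of stop below 0.008 m and y of stand_toe in the frame of stop between -0.04 and 0.04 m and x of stand_top in the frame of stop above 0.14 m and y of stand_top in the frame of stop between -0.045 and 0.045 m and contact force between stand and fixture above 2 N and linear speed of stand below 0.02 m/s and angular speed of stand below 0.1 rad/s); the robot touches nothing.
It fails at once if the stand turns faster than 2 rad/s (dropped or knocked over, not let down gently) (angular speed of stand above 2 rad/s).
It fails at once if the stand is lifted or carried (its front foot edge more than 20 mm above the board) (z of stand_toe in the frame of stop above 0.02 m).
It fails at once if a bystander is moved more than 15 mm (distance of any of short_stand, jar, offcut from where it was at the start of the episode above 0.015 m).
It also fails if it takes over 64 s, if anything falls off the work surface, if the arm or the gripper's body presses on something with over 40 N, if the wrist force passes 120 N, or if a joint passes its speed limit or range.

## Robot

A 6-joint arm with a two-finger parallel gripper is mounted at the origin on the work surface. World frame = base frame: x ahead of the robot, y to its left, z up, the work surface at z = 0. Lengths are in m, angles in rad, forces in N, time in s.
With the tool pointing down it reaches from about 0.3 to 0.875 m from the base axis. Payload 6.4 kg.
Tool frame: the origin (TCP) lies on the mounting face of the last link; the fingertips stand 166 mm ahead of it and the grasp point (between the pads) lies 147 mm ahead of it; x points along the fingers, y is the direction in which the jaws open and shut, and the axes are right-handed (so a half turn about x gives the same grasp; the last joint's range is limited). The gripper opens to 88 mm and grips with 3 to 60 N. Pads are 18 mm wide; open, the fingers measure 123 mm over their backs; the gripper's body (75 mm by 187 mm) begins 45 mm behind the grasp point.
Start: joints at [1.12, 0.181, 1.607, -0, 1.354, -0.206], TCP at [0.139, 0.558, 0.405] pointing down, gripper open.
Joint ranges: [-2.99, 2.99], [-0.89, 2.07], [0.3, 2.58], [-1.14, 4.28], [0, 2.63], [-3.12, 3.12]. Speed limits (rad/s): [2.57, 2.57, 3.01, 3.14, 3.14, 3.14].

## Interface

Orientations are given as [roll, pitch, yaw] about the fixed x, y, z axes, in that order (R = Rz(yaw) Ry(pitch) Rx(roll)).
In Python, from cell import monitor, cams, workorder gives the robot as it stands.
- The arm moves only by the tool arm_command, never from a script. Its argument "plan" is a list of rows, each an object with "delta_pos": the shift along the tool's x, y, z in m, a list of three; "dr": the turn, a rotation vector about the tool's x, y, z in degrees, a list of three. A call has 1 to 10 rows; each row shifts and turns the commanded pose from where the row before left it, along the tool's axes as they then stand; what a row does not reach is not made up. A row lasts 1/12 s, in which the tool goes at most 41.7 mm and 7.16 degrees, less where a joint would pass 70% of its speed; a pose out of reach is approached as far as the arm can. A call is refused whole if a number of a shift passes 0.0417 or a number of a turn 7.16, either way. A call with a gripper value outside its range is refused whole. "gripper" is the closure, from 0 (fully open) to 1 (shut), set as the call begins (left out, the last holds). The fingers move at their own pace and stop on an object; "grip_force" is the grip in N (left out, the last holds). Time passes only in rows, so rows that do not move let the fingers close. It gives the time, the measured TCP pose, the force and the opening at its end, in the units of the state.
- monitor.get_obs(): the state, without advancing time (a new reading comes with each control period).
- cams.get_image(name): name is "scene" or "top"; returns a dict with "img" (480x640x3 uint8, red, green, blue), "range_z" (480x640 float32, m along the optical axis (not along the pixel's ray), 0 where there is no reading), "fovy" (degrees; the focal length in pixels is half the picture's height over the tangent of half this angle, whatever the lens; pixels are square), "cx", "cy" (the principal point, pixels), "rvec" (rotation vector, rad) and "tvec" (3), from world to camera coordinates, as OpenCV has them. Camera axes: x right, y down, z forward; pixel columns grow to the right and rows downward; lengths in m; the calibration is good to about 2 mm. A picture is of the moment at which its call begins.
- workorder.sign_off(): hands the job in, once; it reports no verdict.
Trained networks look in a picture, given as the dict that the camera call returned (one of the last four; its "shot" number tells which), for a name from the list of things; names that differ only in an ending like _2 or _b are one class to them, and where a whole thing is asked for, a point or a joint stands for the part that bears it (a point fixed in the world has none). Each returns a list of dicts, best first, with "conf" (0 to 1); they miss things now and then, are a little off and sometimes report something else, mostly with a low value. They report only what shows in the picture. A call takes as long as a camera call. They do not tell look-alikes from the thing itself.
- cams.recognise(label, picture): "at" ([column, row] in pixels, amid what is visible of it).
- cams.pinpoint(label, picture): "at" ([column, row] in pixels: a listed point, or the origin of a listed thing).
The state is a dict: "time": time; "joint_pos": joint angles; "qvel": joint speeds; "joint_torque": joint torques, N m; "position": TCP position; "orientation": TCP orientation; "force": force on the tool from outside, world axes, zero at the start; "ft_torque": the same for the moment, N m; "finger_gap": finger opening in m.
Only numpy, scipy, OpenCV 4.12 (cv2) and the standard library are available. Lean on these libraries where they do the work, as an engineer would, in place of code of your own. Each camera call takes 0.05 s, during which the arm holds its last target. There are 200 camera calls.

## Working session

There is one attempt and no reset: what is moved stays moved. The work goes in short steps, Python scripts to look and compute and a tool call to move; the robot and the scene stay as the last step left them, time stands still between calls to the robot, and variables do not carry over. Pictures are saved under pics/ and viewed, about 8 in all and at most 12, crops included, and the job is handed in when it is done.

Besides the shell and the picture viewer there is one more tool, called as name(argument=value, ...) on one line, values as JSON. arm_command: Moves the arm, as the interface text tells. Its arguments: {"type":"object","properties":{"plan":{"type":"array","items":{"type":"object","properties":{"delta_pos":{"type":"array","items":{"type":"number"}},"dr":{"type":"array","items":{"type":"number"}}}}},"gripper":{"type":"number"},"grip_force":{"type":"number"}},"required":["plan"]}

```bash
mkdir -p pics; ls
cat > h.py <<'E'
import numpy as np, cv2
from cell import monitor, cams, workorder
def K(p):
    f=p["img"].shape[0]/2/np.tan(np.radians(p["fovy"])/2); return f,p["cx"],p["cy"]
def cloud(p):
    f,cx,cy=K(p); z=p["range_z"]; v,u=np.mgrid[:z.shape[0],:z.shape[1]]
    P=np.stack([(u-cx)/f*z,(v-cy)/f*z,z],-1)
    R=cv2.Rodrigues(np.array(p["rvec"],float))[0]
    W=(P-np.array(p["tvec"]).reshape(3))@R
    W[z<=0]=np.nan; return W
def proj(p,X):
    f,cx,cy=K(p); R=cv2.Rodrigues(np.array(p["rvec"],float))[0]
    c=np.atleast_2d(X)@R.T+np.array(p["tvec"]).reshape(3)
    return np.c_[c[:,0]/c[:,2]*f+cx,c[:,1]/c[:,2]*f+cy]
def onplane(p,uv,z):
    f,cx,cy=K(p); R=cv2.Rodrigues(np.array(p["rvec"],float))[0]; t=np.array(p["tvec"]).reshape(3)
    d=R.T@np.array([(uv[0]-cx)/f,(uv[1]-cy)/f,1]); C=-R.T@t
    return C+d*(z-C[2])/d[2]
def save(p,name): cv2.imwrite("pics/"+name,cv2.cvtColor(p["img"],cv2.COLOR_RGB2BGR))
E
python3 - <<'E'
from h import *
np.set_printoptions(precision=4,suppress=True)
print(monitor.get_obs())
Z={"stop":.01,"rest":.074,"stand":.01,"stand_toe":.01,"stand_top":.2,"short_stand":0,"jar":0,"offcut":0,"fixture":0}
for n in("scene","top"):
    p=cams.get_image(n); save(p,n+"1.png"); print(n,p["fovy"],p["cx"],p["cy"])
    R=cv2.Rodrigues(np.array(p["rvec"],float))[0]; print("cam",-R.T@np.array(p["tvec"]).reshape(3))
    for k,z in Z.items():
        for d in cams.pinpoint(k,p)[:3]: print(k,np.round(d["at"]),round(d["conf"],2),onplane(p,d["at"],z))
E
```

```text
pics
{'time': 0.0, 'joint_pos': array([ 1.1197,  0.1815,  1.608 , -0.    ,  1.3538, -0.2063]), 'qvel': array([ 0.0007,  0.0007, -0.0005,  0.0015, -0.0012,  0.0009]), 'joint_torque': array([  0.0003, -43.3866, -34.185 ,   0.0702,   0.0387,  -0.0001]), 'position': array([0.1393, 0.5576, 0.4038]), 'orientation': array([-1.7736,  1.569 , -2.0184]), 'force': array([-0.0788, -0.1084,  1.0941]), 'ft_torque': array([0.0573, 0.0374, 0.0085]), 'finger_gap': 0.08819134387872324}
scene 45.099231028941006 324.2517507488652 247.63980522295566
cam [1.536  0.2503 0.7912]
stop [334. 283.] 0.68 [0.5412 0.0458 0.01  ]
rest [402. 206.] 0.71 [0.2913 0.168  0.074 ]
rest [272. 257.] 0.69 [ 0.5557 -0.088   0.074 ]
stand [509. 288.] 0.93 [0.492  0.4213 0.01  ]
stand [398. 280.] 0.74 [0.5071 0.183  0.01  ]
stand_toe [488. 297.] 0.65 [0.5332 0.3754 0.01  ]
stand_toe [371. 278.] 0.64 [0.508  0.1225 0.01  ]
stand_top [402. 206.] 0.72 [0.5063 0.1821 0.2   ]
stand_top [522. 212.] 0.64 [0.494  0.4168 0.2   ]
short_stand [382. 342.] 0.8 [0.6969 0.1715 0.    ]
jar [275. 339.] 0.76 [ 0.7272 -0.0384  0.    ]
offcut [193. 292.] 0.58 [ 0.6157 -0.2581  0.    ]
fixture [396. 281.] 0.73 [0.497  0.1773 0.    ]
fixture [341. 286.] 0.58 [0.5369 0.0587 0.    ]
top 54.25014008462476 315.0915493518757 233.8316856217056
cam [0.5243 0.0334 1.1122]
stop [311. 252.] 0.98 [0.5484 0.0477 0.01  ]
rest [373. 248.] 0.95 [ 0.5588 -0.0903  0.074 ]
stand [254. 265.] 0.86 [0.5152 0.1821 0.01  ]
stand [153. 276.] 0.66 [0.4841 0.4178 0.01  ]
stand_toe [174. 259.] 0.92 [0.5258 0.3707 0.01  ]
stand_toe [279. 269.] 0.77 [0.5066 0.1229 0.01  ]
stand_top [243. 267.] 0.94 [0.5113 0.1767 0.2   ]
stand_top [123. 280.] 0.89 [0.4827 0.4086 0.2   ]
short_stand [261. 190.] 0.96 [0.6947 0.1717 0.    ]
jar [309. 253.] 0.6 [0.5457 0.052  0.    ]
offcut [444. 226.] 0.85 [ 0.6162 -0.2672  0.    ]
fixture [308. 251.] 0.77 [0.5511 0.0547 0.    ]
fixture [278. 268.] 0.61 [0.5094 0.1266 0.    ]
```

View pics/scene1.png

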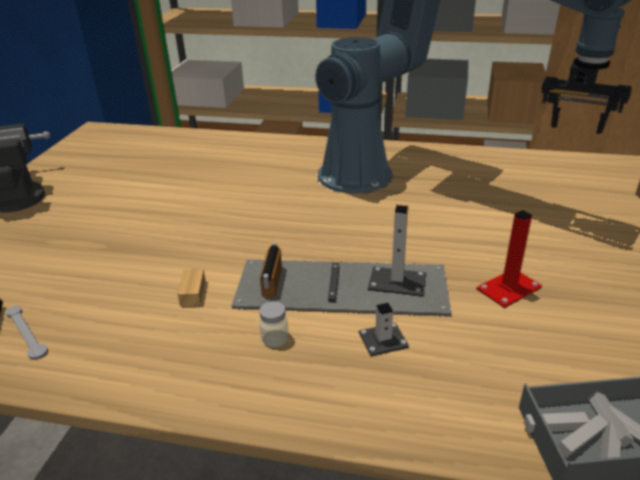

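View pics/top1.png

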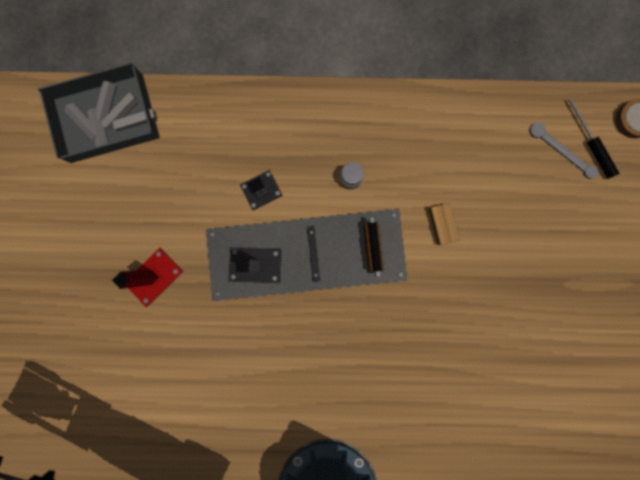

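The scene has two candidates. The grey post stand is on the board at scene (398,280) and top (254,265). The red one is off the board at scene (509,288) and top (153,276). The grey one with the dark foot matches the description. I'll refine the geometry from depth and confirm with one crop.

```bash
cat > m.py <<'E'
from h import *
np.set_printoptions(precision=4,suppress=True)
def board(p):
    W=cloud(p); m=(abs(W[...,2]-.01)<.005)&(abs(W[...,0]-.53)<.16)&(abs(W[...,1]-.05)<.28)
    hsv=cv2.cvtColor(p["img"],cv2.COLOR_RGB2HSV); m&=hsv[...,1]<60
    r=cv2.minAreaRect(W[m][:,:2].astype(np.float32)*1000); return r,np.median(W[m][:,2])
E
python3 - <<'E'
from m import *
for n in("scene","top"):
    p=cams.get_image(n); W=cloud(p); print(n,board(p))
    # bar / rest heights and post points
    near=lambda x,y,r:(np.hypot(W[...,0]-x,W[...,1]-y)<r)
    m=near(.51,.18,.05)&(W[...,2]>.04)
    print("post n",m.sum(),"med",np.median(W[m],0),"zmax",np.nanmax(W[m][:,2]))
    m=near(.51,.18,.03)&(W[...,2]>.185)
    if m.sum(): print("top",W[m].mean(0),m.sum())
    m=near(.557,-.09,.09)&(W[...,2]>.06)
    if m.sum():
        print("rest",W[m].mean(0),W[m][:,2].max(),cv2.minAreaRect(W[m][:,:2].astype(np.float32)*1000))
    m=near(.51,.18,.09)&(abs(W[...,2]-.018)<.0035)
    if m.sum()>20: print("foot",cv2.minAreaRect(W[m][:,:2].astype(np.float32)*1000))
    u,v=proj(p,[.51,.17,.08])[0]; u,v=int(u),int(v)
    c=p["img"][max(v-90,0):v+60,max(u-130,0):u+70]
    if n=="scene": a=c
    else: cv2.imwrite("pics/crop.png",cv2.resize(np.hstack([a,c])[...,::-1],None,fx=2,fy=2,interpolation=cv2.INTER_CUBIC))
R=cv2.Rodrigues
from scipy.spatial.transform import Rotation as Ro
print(Ro.from_euler("xyz",monitor.get_obs()["orientation"]).as_matrix())
E
```

```text
scene (((580.40625, 66.41204833984375), (251.341064453125, 457.26617431640625), 6.958551406860352), np.float64(0.010373510098726703))
post n 905 med [0.5263 0.1819 0.131 ] zmax 0.20269867058692095
top [0.5207 0.1818 0.1963] 159
rest [ 0.5688 -0.0887  0.0694] 0.07785634256122388 ((562.3294677734375, -91.358154296875), (139.27963256835938, 30.51599884033203), 7.4905829429626465)
foot ((521.3101806640625, 180.64901733398438), (129.14578247070312, 161.22064208984375), 16.480911254882812)
top (((582.732177734375, 65.08863830566406), (248.4674530029297, 457.39239501953125), 7.14076042175293), np.float64(0.010422257756693087))
post n 288 med [0.5159 0.1693 0.1987] zmax 0.2041182204008545
top [0.5158 0.1777 0.1999] 179
rest [ 0.5621 -0.0936  0.0703] 0.07914221591132461 ((562.69189453125, -94.49667358398438), (129.60000610351562, 30.40684700012207), 7.193240165710449)
foot ((521.4251708984375, 183.01028442382812), (153.8681640625, 165.9474334716797), 8.521527290344238)
[[-0.      0.2424  0.9702]
 [-0.      0.9702 -0.2424]
 [-1.     -0.      0.    ]]
```

View pics/crop.png

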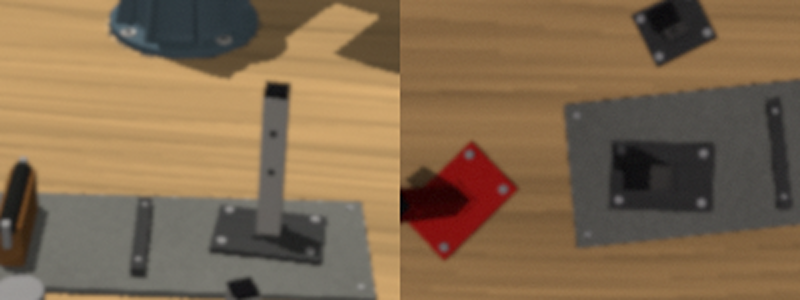

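The crop confirms it: the grey post with the dark foot stands on the board, and the decoy is red. Next, the exact axes from colour segmentation in the top view.

```bash
cat >> m.py <<'E'
def comp(m,seed):
    n,l=cv2.connectedComponents(m.astype(np.uint8),connectivity=4); 
    return l==l[seed[1],seed[0]]
def rect(p,mask,z):
    v,u=np.nonzero(mask); pts=np.array([onplane(p,a,z)[:2] for a in zip(u,v)],np.float32)*1000
    return cv2.minAreaRect(pts)
E
python3 - <<'E'
from m import *
p=cams.get_image("top"); hsv=cv2.cvtColor(p["img"],cv2.COLOR_RGB2HSV)
g=cv2.morphologyEx((hsv[...,1]<70).astype(np.uint8),cv2.MORPH_OPEN,np.ones((3,3)))
c=comp(g,(340,250)); print("board",c.sum(),rect(p,c,.01))
V=hsv[...,2]; print("V board",V[250,340],"foot",V[275,265],"bar",V[252,313])
d=np.zeros(V.shape,bool); d[240:292,222:290]=(V[240:292,222:290]<62); d=cv2.morphologyEx(d.astype(np.uint8),cv2.MORPH_OPEN,np.ones((3,3)))
c=comp(d,(265,276)); print("foot",c.sum(),rect(p,c,.018))
d=np.zeros(V.shape,bool); d[220:288,300:326]=(V[220:288,300:326]<62)
c=comp(d,(313,252)); print("bar",c.sum(),rect(p,c,.022))
W=cloud(p); m=np.zeros(V.shape,bool); m[215:275,355:385]=1; m&=(W[...,2]>.07)
print("rest",m.sum(),W[m].mean(0),cv2.fitLine(W[m][:,:2].astype(np.float32),cv2.DIST_HUBER,0,.01,.01).ravel())
E
```

```text
board 13216 ((542.5830078125, 60.14744567871094), (167.95742797851562, 457.5413818359375), 7.1914849281311035)
V board 82 foot 42 bar 44
foot 1709 ((515.8805541992188, 178.95172119140625), (122.11038970947266, 80.98511505126953), 89.22297668457031)
bar 407 ((544.3641357421875, 44.15935516357422), (129.06007385253906, 19.288774490356445), 7.139562129974365)
rest 403 [ 0.5625 -0.094   0.0734] [ 0.9923  0.1236  0.5625 -0.094 ]
```

Board axis is 7.15° off -y. The stop is at about (0.544, 0.0505). The stand's toe is about 72 mm short of the bar, with the stand yawed -0.138 rad and y = -12 mm. These agree with the bar, rest and board sizes. I'll turn the tool first so the jaws lie across the board and the tool leans 35° back.

arm_command(plan=[{"dr": [6.88, 0, 0]}, {"dr": [6.88, 0, 0]}, {"dr": [6.88, 0, 0]}, {"dr": [6.88, 0, 0]}, {"dr": [6.88, 0, 0]}, {"dr": [6.88, 0, 0]}, {"dr": [6.88, 0, 0]}, {"dr": [6.88, 0, 0]}, {"dr": [6.88, 0, 0]}, {"dr": [6.88, 0, 0]}], gripper=1, grip_force=20)

```text
invalid input at $.plan[0]: expected keys delta_pos, dr
```

```bash
cat > s.py <<'E'
from m import *
from scipy.spatial.transform import Rotation as Ro
S=np.array([.5438,.0505,.010]); a=np.radians(7.15)
F=np.array([[np.sin(a),-np.cos(a),0],[np.cos(a),np.sin(a),0],[0,0,1]])  # rows xf,yf,z
def st(goal=None):
    o=monitor.get_obs(); R=Ro.from_euler("xyz",o["orientation"]).as_matrix()
    tip=o["position"]+R[:,0]*.166
    print("t",round(o["time"],2),"q",o["joint_pos"],"gap",o["finger_gap"])
    print("tip in f (z above board)",F@(tip-S),"force in f",F@o["force"])
    print("tool axes in f\n",F@R)
    if goal is not None:
        print("tool-axes shift to goal",R.T@F.T@(np.array(goal)-F@(tip-S)))
        d=np.radians(35); T=F.T@np.array([[np.sin(d),0,np.cos(d)],[0,1,0],[-np.cos(d),0,np.sin(d)]])
        print("turn to 35deg tilt, deg",np.degrees(Ro.from_matrix(R.T@T).as_rotvec()))
E
python3 -c "
from s import *
st([-.168,-.012,.22])"
```

```text
t 1.15 q [ 1.1197  0.1808  1.607   0.      1.3538 -0.2063] gap 0.088203407217232
tip in f (z above board) [-0.5538 -0.3382  0.2287] force in f [ 1.4949 -0.1916  1.1016]
tool axes in f
 [[-0.     -0.9325  0.3612]
 [ 0.      0.3612  0.9325]
 [-1.      0.      0.    ]]
tool-axes shift to goal [ 0.0087 -0.2419  0.4435]
turn to 35deg tilt, deg [ 66.5644 -30.6382 -20.9884]
```

arm_command(plan=[{"delta_pos": [0, 0, 0], "dr": [6.88, 0, 0]}, {"delta_pos": [0, 0, 0], "dr": [6.88, 0, 0]}, {"delta_pos": [0, 0, 0], "dr": [6.88, 0, 0]}, {"delta_pos": [0, 0, 0], "dr": [6.88, 0, 0]}, {"delta_pos": [0, 0, 0], "dr": [6.88, 0, 0]}, {"delta_pos": [0, 0, 0], "dr": [6.88, 0, 0]}, {"delta_pos": [0, 0, 0], "dr": [6.88, 0, 0]}, {"delta_pos": [0, 0, 0], "dr": [6.88, 0, 0]}, {"delta_pos": [0, 0, 0], "dr": [6.88, 0, 0]}, {"delta_pos": [0, 0, 0], "dr": [6.88, 0, 0]}], gripper=1, grip_force=20)

```text
time: 1.98
position: [0.1393, 0.5579, 0.4047]
orientation: [-0.099, 1.571, -1.55]
force: [-0.8, -0.1, 0.3]
finger_gap: 0.0238
```

```bash
python3 -c "
from s import *
st([-.168,-.012,.22])"
```

```text
t 1.98 q [ 1.1197  0.1808  1.607  -0.      1.3538  1.0004] gap 0.02381740909951911
tip in f (z above board) [-0.5538 -0.3382  0.2287] force in f [ 0.0439 -0.791   0.3222]
tool axes in f
 [[ 0.      0.0055  1.    ]
 [-0.      1.     -0.0055]
 [-1.     -0.      0.    ]]
tool-axes shift to goal [0.0087 0.3283 0.384 ]
turn to 35deg tilt, deg [ -0.3052 -34.9983   0.0964]
```

arm_command(plan=[{"delta_pos": [0, 0, 0], "dr": [0, -7, 0]}, {"delta_pos": [0, 0, 0], "dr": [0, -7, 0]}, {"delta_pos": [0, 0, 0], "dr": [0, -7, 0]}, {"delta_pos": [0, 0, 0], "dr": [0, -7, 0]}, {"delta_pos": [0, 0, 0], "dr": [0, -7, 0]}, {"delta_pos": [0, 0, 0], "dr": [0, 0, 0]}])

```text
time: 2.48
position: [0.1392, 0.5583, 0.4033]
orientation: [-0.002, 0.953, -1.447]
force: [0.0, 0.2, -0.3]
finger_gap: 0.0006
```

```bash
python3 -c "
from s import *
st([-.168,-.012,.22])"
```

```text
t 2.48 q [ 1.1919  0.3782  1.4188 -0.2981  1.8877  1.0518] gap 0.0006102966753570646
tip in f (z above board) [-0.4581 -0.3383  0.258 ] force in f [-0.1676  0.0694 -0.2634]
tool axes in f
 [[ 0.5791 -0.0008  0.8153]
 [-0.0004  1.      0.0013]
 [-0.8153 -0.0011  0.5791]]
tool-axes shift to goal [0.1988 0.3261 0.2149]
turn to 35deg tilt, deg [0.0749 0.3871 0.0259]
```

arm_command(plan=[{"delta_pos": [0.0166, 0.0272, 0.0179], "dr": [0, 0, 0]}, {"delta_pos": [0.0166, 0.0272, 0.0179], "dr": [0, 0, 0]}, {"delta_pos": [0.0166, 0.0272, 0.0179], "dr": [0, 0, 0]}, {"delta_pos": [0.0166, 0.0272, 0.0179], "dr": [0, 0, 0]}, {"delta_pos": [0.0166, 0.0272, 0.0179], "dr": [0, 0, 0]}, {"delta_pos": [0.0166, 0.0272, 0.0179], "dr": [0, 0, 0]}, {"delta_pos": [0.0166, 0.0272, 0.0179], "dr": [0, 0, 0]}, {"delta_pos": [0.0166, 0.0272, 0.0179], "dr": [0, 0, 0]}, {"delta_pos": [0.0166, 0.0272, 0.0179], "dr": [0, 0, 0]}])

```text
time: 3.23
position: [0.4107, 0.3713, 0.3749]
orientation: [0.004, 0.964, -1.442]
force: [0.8, 0.3, 0.1]
finger_gap: 0.0004
```

```bash
python3 -c "
from s import *
st([-.168,-.012,.22])"
```

```text
t 3.23 q [ 0.652   0.2986  1.5809 -0.5168  1.5923  0.6034] gap 0.0003659641255509984
tip in f (z above board) [-0.2402 -0.0917  0.2285] force in f [-0.2225  0.8717  0.0993]
tool axes in f
 [[ 0.5701 -0.0012  0.8216]
 [ 0.0025  1.     -0.0004]
 [-0.8216  0.0023  0.5701]]
tool-axes shift to goal [0.0484 0.0796 0.0544]
turn to 35deg tilt, deg [-0.0207 -0.2418 -0.1456]
```

arm_command(plan=[{"delta_pos": [0.016, 0.0266, 0.0181], "dr": [0, 0, 0]}, {"delta_pos": [0.016, 0.0266, 0.0181], "dr": [0, 0, 0]}, {"delta_pos": [0.016, 0.0266, 0.0181], "dr": [0, 0, 0]}, {"delta_pos": [0, 0, 0], "dr": [0, 0, 0]}, {"delta_pos": [0.0181, 0, -0.0127], "dr": [0, 0, 0]}, {"delta_pos": [0.0181, 0, -0.0127], "dr": [0, 0, 0]}, {"delta_pos": [0.0181, 0, -0.0127], "dr": [0, 0, 0]}, {"delta_pos": [0.0181, 0, -0.0127], "dr": [0, 0, 0]}])

```text
time: 3.9
position: [0.4974, 0.3112, 0.2776]
orientation: [0.004, 0.964, -1.442]
force: [-0.4, -0.2, -0.1]
finger_gap: 0.0004
```

```bash
python3 -c "
from s import *
st([-.168,-.012,.065])
p=cams.get_image('scene'); save(p,'pre.png')"
```

```text
t 3.9 q [ 0.4906  0.46    1.5802 -0.5747  1.3781  0.5596] gap 0.00035400144884592137
tip in f (z above board) [-0.1698 -0.0132  0.1312] force in f [ 0.1434 -0.378  -0.0555]
tool axes in f
 [[ 0.5704 -0.0004  0.8214]
 [ 0.0023  1.     -0.0011]
 [-0.8214  0.0026  0.5704]]
tool-axes shift to goal [ 0.0554  0.001  -0.0363]
turn to 35deg tilt, deg [-0.0652 -0.2211 -0.1337]
```

View pics/pre.png

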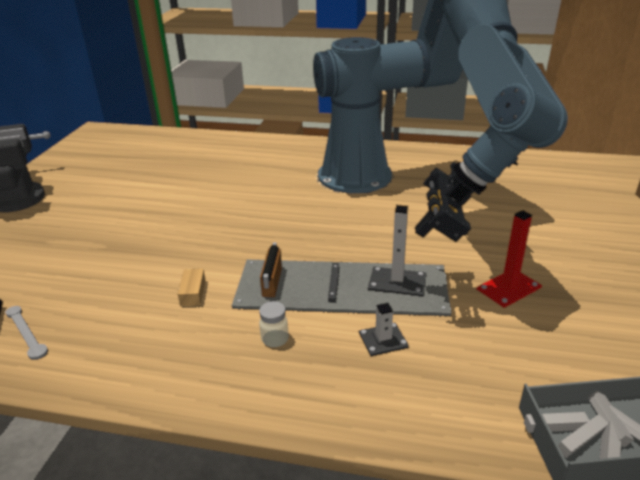

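The tip is behind the grey post (tip about (430,235), post (398,240)), nothing has been disturbed, and the wrist clears the red stand. I'll lower it now.

arm_command(plan=[{"delta_pos": [0.0139, 0, -0.009], "dr": [0, 0, 0]}, {"delta_pos": [0.0139, 0, -0.009], "dr": [0, 0, 0]}, {"delta_pos": [0.0139, 0, -0.009], "dr": [0, 0, 0]}, {"delta_pos": [0.0139, 0, -0.009], "dr": [0, 0, 0]}, {"delta_pos": [0, 0, 0], "dr": [0, 0, 0]}])

```text
time: 4.37
position: [0.4966, 0.308, 0.2082]
orientation: [-0.008, 0.959, -1.453]
force: [-0.6, -0.3, 0.1]
finger_gap: 0.0002
```

arm_command(plan=[{"delta_pos": [0.0028, 0, 0.0041], "dr": [0, 0, 0]}, {"delta_pos": [0.0028, 0, 0.0041], "dr": [0, 0, 0]}, {"delta_pos": [0.0028, 0, 0.0041], "dr": [0, 0, 0]}, {"delta_pos": [0.0028, 0, 0.0041], "dr": [0, 0, 0]}, {"delta_pos": [0.0028, 0, 0.0041], "dr": [0, 0, 0]}, {"delta_pos": [0.0028, 0, 0.0041], "dr": [0, 0, 0]}])

```text
time: 4.87
position: [0.5018, 0.2789, 0.213]
orientation: [0.002, 0.961, -1.444]
force: [-0.7, 4.2, 0.6]
finger_gap: 0.0006
```

```bash
cat >> s.py <<'E'
def stand():
    p=cams.get_image("top"); hsv=cv2.cvtColor(p["img"],cv2.COLOR_RGB2HSV)
    for k,z in(("stand_toe",.01),("stand_top",.2)):
        print(k,[(np.round(F@(onplane(p,d["at"],z)-S),4),round(d["conf"],2)) for d in cams.pinpoint(k,p)[:2]])
    p=cams.get_image("scene"); 
    for k,z in(("stand_toe",.01),("stand_top",.2)):
        print(k,[(np.round(F@(onplane(p,d["at"],z)-S),4),round(d["conf"],2)) for d in cams.pinpoint(k,p)[:2]])
E
python3 -c "
from s import *
st([-.168,-.012,.065]); stand()"
```

```text
t 4.87 q [ 0.4402  0.5281  1.639  -0.6114  1.251   0.5954] gap 0.0006254646120480761
tip in f (z above board) [-0.1368 -0.013   0.0669] force in f [-4.2117 -0.2016  0.5703]
tool axes in f
 [[ 0.5728 -0.0004  0.8197]
 [ 0.0013  1.     -0.0004]
 [-0.8197  0.0013  0.5728]]
tool-axes shift to goal [-0.0163  0.0011 -0.0267]
turn to 35deg tilt, deg [-0.0244 -0.0554 -0.074 ]
stand_toe [(array([-0.058 , -0.0256,  0.    ]), 0.9), (array([-0.326 ,  0.0181,  0.    ]), 0.5)]
stand_top [(array([-0.112 , -0.0131,  0.19  ]), 0.68)]
stand_toe [(array([-0.0567, -0.016 ,  0.    ]), 0.88), (array([-0.324 ,  0.0306,  0.    ]), 0.76)]
stand_top [(array([-0.3678,  0.0036,  0.19  ]), 0.94), (array([-0.1188, -0.0259,  0.19  ]), 0.58)]
```

It is sliding cleanly at about 4 N, with the toe at about -57 mm, so the toe sits 80 mm ahead of the tip. Continuing.

arm_command(plan=[{"delta_pos": [0.0028, 0, 0.0041], "dr": [0, 0, 0]}, {"delta_pos": [0.0028, 0, 0.0041], "dr": [0, 0, 0]}, {"delta_pos": [0.0028, 0, 0.0041], "dr": [0, 0, 0]}, {"delta_pos": [0.0028, 0, 0.0041], "dr": [0, 0, 0]}, {"delta_pos": [0.0028, 0, 0.0041], "dr": [0, 0, 0]}, {"delta_pos": [0.0028, 0, 0.0041], "dr": [0, 0, 0]}, {"delta_pos": [0.0028, 0, 0.0041], "dr": [0, 0, 0]}, {"delta_pos": [0.0028, 0, 0.0041], "dr": [0, 0, 0]}, {"delta_pos": [0.0028, 0, 0.0041], "dr": [0, 0, 0]}])

```text
time: 5.92
position: [0.5072, 0.2342, 0.2126]
orientation: [-0.001, 0.96, -1.446]
force: [-0.0, 3.3, -1.0]
finger_gap: 0.0004
```

```bash
python3 -c "
from s import *
st(); stand()"
```

```text
t 5.92 q [ 0.3666  0.4931  1.6952 -0.6403  1.2002  0.5558] gap 0.0004196876977587148
tip in f (z above board) [-0.0916 -0.0135  0.0666] force in f [-3.2548  0.3729 -0.9857]
tool axes in f
 [[ 0.5736 -0.0002  0.8191]
 [-0.0002  1.      0.0004]
 [-0.8191 -0.0004  0.5736]]
stand_toe [(array([-0.0132, -0.0214,  0.    ]), 0.72)]
stand_top [(array([-0.0719, -0.0148,  0.19  ]), 0.84)]
stand_toe [(array([-0.3255,  0.0428,  0.    ]), 0.74), (array([-0.0188, -0.0094,  0.    ]), 0.66)]
stand_top [(array([-0.0767, -0.0206,  0.19  ]), 0.97), (array([-0.3712,  0.0062,  0.19  ]), 0.88)]
```

Toe is about 12 mm from the bar. I'll creep 2 mm per row and watch the force.

arm_command(plan=[{"delta_pos": [0.0012, 0, 0.0016], "dr": [0, 0, 0]}, {"delta_pos": [0.0012, 0, 0.0016], "dr": [0, 0, 0]}, {"delta_pos": [0.0012, 0, 0.0016], "dr": [0, 0, 0]}, {"delta_pos": [0.0012, 0, 0.0016], "dr": [0, 0, 0]}, {"delta_pos": [0, 0, 0], "dr": [0, 0, 0]}])

```text
time: 6.63
position: [0.5083, 0.2269, 0.2128]
orientation: [0.001, 0.96, -1.444]
force: [-0.7, 4.1, 0.7]
finger_gap: 0.0005
```

arm_command(plan=[{"delta_pos": [0.0012, 0, 0.0016], "dr": [0, 0, 0]}, {"delta_pos": [0, 0, 0], "dr": [0, 0, 0]}])

```text
time: 6.8
position: [0.5086, 0.2249, 0.2127]
orientation: [0.001, 0.96, -1.445]
force: [0.3, 3.8, 1.6]
finger_gap: 0.0007
```

arm_command(plan=[{"delta_pos": [0.0012, 0, 0.0016], "dr": [0, 0, 0]}, {"delta_pos": [0, 0, 0], "dr": [0, 0, 0]}])

```text
time: 6.97
position: [0.5089, 0.2232, 0.2127]
orientation: [0.002, 0.961, -1.444]
force: [-0.4, 5.6, 2.9]
finger_gap: 0.0005
```

```bash
python3 -c "
from s import *
st(); stand(); save(cams.get_image('top'),'bar.png')
i=cv2.imread('pics/bar.png')[200:310,190:420]; cv2.imwrite('pics/bar.png',cv2.resize(i,None,fx=3,fy=3))"
```

```text
t 6.97 q [ 0.3476  0.4849  1.7075 -0.6477  1.186   0.5456] gap 0.0005482159804683275
tip in f (z above board) [-0.0805 -0.0129  0.0667] force in f [-5.6223  0.2957  2.9152]
tool axes in f
 [[ 0.5731 -0.0008  0.8195]
 [ 0.0014  1.      0.    ]
 [-0.8195  0.0011  0.5731]]
stand_toe [(array([-0.009, -0.019,  0.   ]), 0.84)]
stand_top []
stand_toe [(array([ 0.0019, -0.0076,  0.    ]), 0.84), (array([-0.0647, -0.0084,  0.    ]), 0.73)]
stand_top [(array([-0.3693,  0.0039,  0.19  ]), 0.6), (array([-0.0707, -0.0159,  0.19  ]), 0.59)]
```

View pics/bar.png

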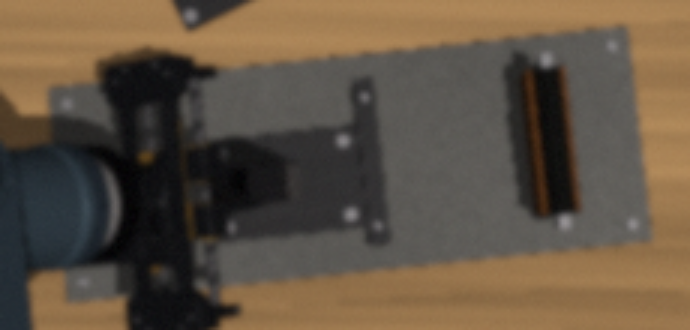

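The foot's front edge is flush and square against the bar, at crop x≈360 where it meets the bar. Force rose to 5.6 N, which is near the tipping force at this height. I'll hold 0.35 s, then back off and raise the fingertips to 155 mm up the post.

arm_command(plan=[{"delta_pos": [0, 0, 0], "dr": [0, 0, 0]}, {"delta_pos": [0, 0, 0], "dr": [0, 0, 0]}, {"delta_pos": [0, 0, 0], "dr": [0, 0, 0]}, {"delta_pos": [-0.0072, 0, -0.0102], "dr": [0, 0, 0]}, {"delta_pos": [-0.0072, 0, -0.0102], "dr": [0, 0, 0]}, {"delta_pos": [0, 0, 0], "dr": [0, 0, 0]}, {"delta_pos": [-0.0227, 0, 0.0159], "dr": [0, 0, 0]}, {"delta_pos": [-0.0227, 0, 0.0159], "dr": [0, 0, 0]}, {"delta_pos": [-0.0227, 0, 0.0159], "dr": [0, 0, 0]}, {"delta_pos": [0, 0, 0], "dr": [0, 0, 0]}])

```text
time: 8.15
position: [0.5072, 0.2487, 0.3012]
orientation: [0.014, 0.96, -1.433]
force: [0.1, -0.3, 0.6]
finger_gap: 0.0006
```

```bash
cat > path.py <<'E'
from s import *
D=np.radians(35)
def tip(th,s=.155):
    t=np.radians(th); c=.009*abs(np.cos(D+t))
    return np.array([-.0725*np.cos(t)+(s-.008)*np.sin(t)-c*np.cos(t), .0725*np.sin(t)+s*np.cos(t)+c*np.sin(t)])
def rows(ths,start):
    a=np.array(start)
    for th in ths:
        b=tip(th); d=b-a; a=b
        print(th,np.round(b,4),"->",np.round([d[0]*np.sin(D)-d[1]*np.cos(D),0,d[0]*np.cos(D)+d[1]*np.sin(D)],4).tolist())
E
python3 -c "
from path import *
st([-.082,-.0125,.15]); stand(); rows(list(range(0,70,2))+list(range(70,83)),tip(0))"
```

```text
t 8.15 q [ 0.3902  0.3709  1.6514 -0.6066  1.3401  0.4764] gap 0.0006090784932668868
tip in f (z above board) [-0.106  -0.0105  0.1551] force in f [0.3349 0.037  0.6107]
tool axes in f
 [[ 0.5731 -0.0014  0.8195]
 [ 0.0073  1.     -0.0034]
 [-0.8195  0.0079  0.5731]]
tool-axes shift to goal [ 0.018  -0.0021  0.0168]
turn to 35deg tilt, deg [-0.1943 -0.033  -0.4184]
stand_toe [(array([-0.007 , -0.0159,  0.    ]), 0.74), (array([-0.0042, -0.0009,  0.    ]), 0.51)]
stand_top [(array([-0.0597, -0.0164,  0.19  ]), 0.75)]
stand_toe [(array([-0.3295,  0.0326,  0.    ]), 0.8), (array([-0.006 , -0.0124,  0.    ]), 0.68)]
stand_top [(array([-0.067 , -0.0301,  0.19  ]), 0.77), (array([-0.3666, -0.0029,  0.19  ]), 0.69)]
0 [-0.0799  0.155 ] -> [0.0, 0.0, 0.0]
2 [-0.0745  0.1577] -> [0.0009, 0.0, 0.0059]
4 [-0.069   0.1602] -> [0.0011, 0.0, 0.0059]
6 [-0.0635  0.1624] -> [0.0013, 0.0, 0.0059]
8 [-0.0579  0.1645] -> [0.0015, 0.0, 0.0058]
10 [-0.0521  0.1663] -> [0.0018, 0.0, 0.0057]
12 [-0.0464  0.168 ] -> [0.002, 0.0, 0.0057]
14 [-0.0405  0.1694] -> [0.0022, 0.0, 0.0056]
16 [-0.0346  0.1705] -> [
[... 1037 characters left out ...]
64 [0.0997 0.1344] -> [0.0053, 0.0, 0.0017]
66 [0.1041 0.1308] -> [0.0054, 0.0, 0.0016]
68 [0.1084 0.1272] -> [0.0055, 0.0, 0.0014]
70 [0.1125 0.1233] -> [0.0055, 0.0, 0.0012]
71 [0.1146 0.1214] -> [0.0028, 0.0, 0.0005]
72 [0.1166 0.1194] -> [0.0028, 0.0, 0.0005]
73 [0.1186 0.1173] -> [0.0028, 0.0, 0.0004]
74 [0.1205 0.1152] -> [0.0028, 0.0, 0.0004]
75 [0.1224 0.1131] -> [0.0028, 0.0, 0.0004]
76 [0.1243 0.111 ] -> [0.0028, 0.0, 0.0003]
77 [0.1262 0.1088] -> [0.0028, 0.0, 0.0003]
78 [0.128  0.1066] -> [0.0029, 0.0, 0.0002]
79 [0.1298 0.1043] -> [0.0029, 0.0, 0.0002]
80 [0.1315 0.1021] -> [0.0029, 0.0, 0.0001]
81 [0.1332 0.0998] -> [0.0029, 0.0, 0.0001]
82 [0.1349 0.0974] -> [0.0029, 0.0, 0.0]
```

Both estimates allow for the stand being at the bar: the networks read 2–7 mm short all along. The tool pose, the force and the image with no gap all say contact. Starting the tip.

arm_command(plan=[{"delta_pos": [0.0034, -0.0005, 0.0049], "dr": [0, 0, -0.2]}, {"delta_pos": [0.0034, -0.0005, 0.0049], "dr": [0, 0, -0.2]}, {"delta_pos": [0.0034, -0.0005, 0.0049], "dr": [0, 0, 0]}, {"delta_pos": [0.0034, -0.0005, 0.0049], "dr": [0, 0, 0]}, {"delta_pos": [0.0012, 0, 0.0059], "dr": [0, 0, 0]}, {"delta_pos": [0.0011, 0, 0.0059], "dr": [0, 0, 0]}, {"delta_pos": [0.0013, 0, 0.0059], "dr": [0, 0, 0]}, {"delta_pos": [0.0015, 0, 0.0058], "dr": [0, 0, 0]}])

```text
time: 9.12
position: [0.5092, 0.2012, 0.3053]
orientation: [-0.01, 0.96, -1.458]
force: [-0.4, 1.3, -1.5]
finger_gap: 0.0001
```

```bash
cat >> s.py <<'E'
def tilt():
    # post aluminium/cap points near, from scene camera depth, in f
    p=cams.get_image("scene"); W=(cloud(p)-S)@F.T
    for d in cams.pinpoint("stand_top",p)[:2]: print("top px",d["at"],round(d["conf"],2))
    for d in cams.pinpoint("stand_toe",p)[:2]: print("toe",np.round(F@(onplane(p,d["at"],.01)-S),4),round(d["conf"],2))
    return p,W
E
python3 -c "
from s import *
st(); p,W=tilt(); save(p,'t1.png'); i=cv2.imread('pics/t1.png')[150:340,220:540]; cv2.imwrite('pics/t1.png',cv2.resize(i,None,fx=2,fy=2))"
```

```text
t 9.12 q [ 0.3105  0.3233  1.706  -0.6218  1.3059  0.4151] gap 0.00010130037049983694
tip in f (z above board) [-0.0587 -0.0167  0.1593] force in f [-1.3495 -0.2654 -1.4763]
tool axes in f
 [[ 0.5733  0.0037  0.8194]
 [-0.0068  1.      0.0002]
 [-0.8193 -0.0057  0.5733]]
top px [522.1, 211.6] 0.97
top px [354.4, 200.9] 0.9
toe [-0.0034 -0.0141  0.    ] 0.86
toe [-0.3207  0.0414  0.    ] 0.57
```

View pics/t1.png

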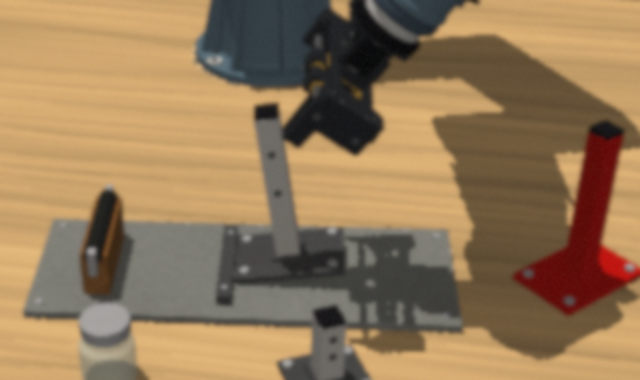

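The stand is tipping at about 8°: foot edge at the bar (crop (225,265)), post top at (265,110), fingertip on its back. Continuing along the arc.

arm_command(plan=[{"delta_pos": [0.0016, 0, 0.0058], "dr": [0, 0, 0]}, {"delta_pos": [0.0018, 0, 0.0058], "dr": [0, 0, 0]}, {"delta_pos": [0.002, 0, 0.0057], "dr": [0, 0, 0]}, {"delta_pos": [0.0022, 0, 0.0056], "dr": [0, 0, 0]}, {"delta_pos": [0.0024, 0, 0.0055], "dr": [0, 0, 0]}, {"delta_pos": [0.0026, 0, 0.0054], "dr": [0, 0, 0]}, {"delta_pos": [0.0028, 0, 0.0053], "dr": [0, 0, 0]}, {"delta_pos": [0.003, 0, 0.0052], "dr": [0, 0, 0]}, {"delta_pos": [0.0032, 0, 0.0051], "dr": [0, 0, 0]}, {"delta_pos": [0.0034, 0, 0.005], "dr": [0, 0, 0]}])

```text
time: 10.1
position: [0.5165, 0.1426, 0.3159]
orientation: [-0.01, 0.96, -1.458]
force: [-0.0, 1.2, -1.0]
finger_gap: 0.0005
```

arm_command(plan=[{"delta_pos": [0.0036, 0, 0.0048], "dr": [0, 0, 0]}, {"delta_pos": [0.0038, 0, 0.0047], "dr": [0, 0, 0]}, {"delta_pos": [0.004, 0, 0.0045], "dr": [0, 0, 0]}, {"delta_pos": [0.0042, 0, 0.0044], "dr": [0, 0, 0]}, {"delta_pos": [0.0043, 0, 0.0042], "dr": [0, 0, 0]}, {"delta_pos": [0.0045, 0, 0.0041], "dr": [0, 0, 0]}, {"delta_pos": [0.0046, 0, 0.0039], "dr": [0, 0, 0]}, {"delta_pos": [0.0048, 0, 0.0037], "dr": [0, 0, 0]}])

```text
time: 10.77
position: [0.5222, 0.0955, 0.3077]
orientation: [-0.01, 0.96, -1.458]
force: [0.1, 1.4, -0.1]
finger_gap: 0.0004
```

```bash
python3 -c "
from path import *
st(); p,W=tilt(); save(p,'t2.png'); i=cv2.imread('pics/t2.png')[150:340,220:540]; cv2.imwrite('pics/t2.png',cv2.resize(i,None,fx=2,fy=2))
print(tip(42),tip(40),tip(44))"
```

```text
t 10.77 q [ 0.1162  0.256   1.7879 -0.6661  1.1901  0.2781] gap 0.0003586582273766502
tip in f (z above board) [ 0.0479 -0.017   0.1617] force in f [-1.4282  0.2576 -0.1267]
tool axes in f
 [[ 0.5737  0.0036  0.8191]
 [-0.0067  1.      0.0003]
 [-0.8191 -0.0057  0.5737]]
top px [522.2, 213.5] 0.89
top px [294.3, 208.8] 0.8
toe [-0.0075 -0.0173  0.    ] 0.87
toe [-0.3232  0.0343  0.    ] 0.87
[0.043  0.1651] [0.0372 0.1668] [0.0487 0.1631]
```

View pics/t2.png

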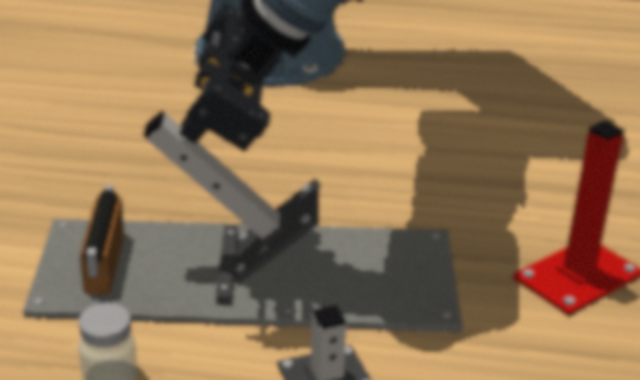

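The tilt is about 44°, as planned, with the toe at the bar's foot (crop (228,275)) and y straight. Continuing, and slowing later.

arm_command(plan=[{"delta_pos": [0.0051, 0, 0.0034], "dr": [0, 0, 0]}, {"delta_pos": [0.0052, 0, 0.0032], "dr": [0, 0, 0]}, {"delta_pos": [0.0053, 0, 0.003], "dr": [0, 0, 0]}, {"delta_pos": [0.0054, 0, 0.0028], "dr": [0, 0, 0]}, {"delta_pos": [0.0055, 0, 0.0026], "dr": [0, 0, 0]}, {"delta_pos": [0.0053, 0, 0.0024], "dr": [0, 0, 0]}, {"delta_pos": [0.0051, 0, 0.0022], "dr": [0, 0, 0]}, {"delta_pos": [0.0052, 0, 0.0021], "dr": [0, 0, 0]}, {"delta_pos": [0.0053, 0, 0.0019], "dr": [0, 0, 0]}, {"delta_pos": [0, 0, 0], "dr": [0, 0, 0]}])

```text
time: 11.75
position: [0.5274, 0.0491, 0.2817]
orientation: [-0.012, 0.96, -1.46]
force: [0.3, 1.2, 1.3]
finger_gap: 0.0003
```

```bash
python3 -c "
from path import *
st(); p,W=tilt()
print(tip(60),tip(62),tip(64),tip(66))"
```

```text
t 11.75 q [ 0.0274  0.2795  1.8211 -0.6971  1.0984  0.2506] gap 0.00031211093240176224
tip in f (z above board) [ 0.0946 -0.0178  0.1357] force in f [-1.126   0.4665  1.3201]
tool axes in f
 [[ 0.5736  0.0044  0.8191]
 [-0.0082  1.      0.0004]
 [-0.8191 -0.007   0.5736]]
top px [276.2, 224.1] 0.81
top px [523.2, 214.4] 0.75
toe [-0.0036 -0.0119  0.    ] 0.57
[0.0907 0.141 ] [0.0952 0.1378] [0.0997 0.1344] [0.1041 0.1308]
```

arm_command(plan=[{"delta_pos": [0.0027, 0, 0.0009], "dr": [0, 0, 0]}, {"delta_pos": [0.0027, 0, 0.0009], "dr": [0, 0, 0]}, {"delta_pos": [0.0027, 0, 0.0008], "dr": [0, 0, 0]}, {"delta_pos": [0.0027, 0, 0.0008], "dr": [0, 0, 0]}, {"delta_pos": [0.0028, 0, 0.0007], "dr": [0, 0, 0]}, {"delta_pos": [0.0028, 0, 0.0007], "dr": [0, 0, 0]}, {"delta_pos": [0.0028, 0, 0.0006], "dr": [0, 0, 0]}, {"delta_pos": [0.0028, 0, 0.0006], "dr": [0, 0, 0]}, {"delta_pos": [0, 0, 0], "dr": [0, 0, 0]}])

```text
time: 12.65
position: [0.5295, 0.0322, 0.2674]
orientation: [-0.011, 0.96, -1.459]
force: [0.4, 0.2, -0.5]
finger_gap: 0.0005
```

```bash
python3 -c "
from path import *
st(); p,W=tilt(); save(p,'t3.png'); i=cv2.imread('pics/t3.png')[150:340,220:540]; cv2.imwrite('pics/t3.png',cv2.resize(i,None,fx=2,fy=2))
print(tip(70),tip(72))"
```

```text
t 12.65 q [-0.0052  0.2988  1.8317 -0.7131  1.0569  0.2484] gap 0.00047536379105991595
tip in f (z above board) [ 0.1116 -0.0178  0.1214] force in f [-0.1631  0.3883 -0.4825]
tool axes in f
 [[ 0.5735  0.0039  0.8192]
 [-0.0076  1.      0.0005]
 [-0.8191 -0.0065  0.5736]]
top px [267.0, 233.7] 0.97
top px [521.0, 214.1] 0.73
toe [-0.3278  0.0314  0.    ] 0.7
toe [-0.0101 -0.0108  0.    ] 0.59
[0.1125 0.1233] [0.1166 0.1194]
```

View pics/t3.png

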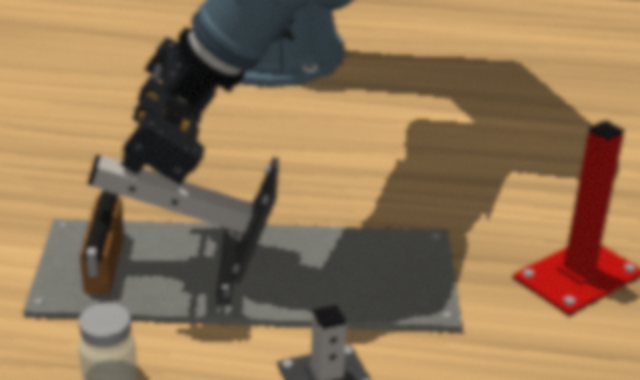

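The tilt is about 71°, the post is a little above the rest, and the gripper is clear of the raised foot. From here, half-degree rows.

arm_command(plan=[{"delta_pos": [0.0014, 0, 0.0002], "dr": [0, 0, 0]}, {"delta_pos": [0.0014, 0, 0.0002], "dr": [0, 0, 0]}, {"delta_pos": [0.0014, 0, 0.0002], "dr": [0, 0, 0]}, {"delta_pos": [0.0014, 0, 0.0002], "dr": [0, 0, 0]}, {"delta_pos": [0.0014, 0, 0.0002], "dr": [0, 0, 0]}, {"delta_pos": [0.0014, 0, 0.0002], "dr": [0, 0, 0]}, {"delta_pos": [0.0014, 0, 0.0002], "dr": [0, 0, 0]}, {"delta_pos": [0.0014, 0, 0.0002], "dr": [0, 0, 0]}, {"delta_pos": [0.0014, 0, 0.0002], "dr": [0, 0, 0]}, {"delta_pos": [0.0014, 0, 0.0002], "dr": [0, 0, 0]}])

```text
time: 13.63
position: [0.5307, 0.0229, 0.2574]
orientation: [-0.01, 0.96, -1.458]
force: [0.4, 0.6, 0.2]
finger_gap: 0.0006
```

arm_command(plan=[{"delta_pos": [0.0014, 0, 0.0001], "dr": [0, 0, 0]}, {"delta_pos": [0.0014, 0, 0.0001], "dr": [0, 0, 0]}, {"delta_pos": [0.0014, 0, 0.0001], "dr": [0, 0, 0]}, {"delta_pos": [0.0014, 0, 0.0001], "dr": [0, 0, 0]}, {"delta_pos": [0.0014, 0, 0.0001], "dr": [0, 0, 0]}, {"delta_pos": [0.0014, 0, 0.0001], "dr": [0, 0, 0]}])

```text
time: 14.13
position: [0.5313, 0.0176, 0.2509]
orientation: [-0.01, 0.96, -1.458]
force: [-0.0, -0.0, -0.4]
finger_gap: 0.0005
```

```bash
python3 -c "
from path import *
st(); p,W=tilt(); save(p,'t4.png'); i=cv2.imread('pics/t4.png')[150:340,220:540]; cv2.imwrite('pics/t4.png',cv2.resize(i,None,fx=2,fy=2))
print(tip(78),tip(80))"
```

```text
t 14.13 q [-0.0333  0.3244  1.8401 -0.7315  1.0152  0.2542] gap 0.0005052423427612946
tip in f (z above board) [ 0.1263 -0.0176  0.1049] force in f [ 0.0348 -0.0071 -0.4397]
tool axes in f
 [[ 0.5735  0.0036  0.8192]
 [-0.0069  1.      0.0004]
 [-0.8191 -0.0058  0.5736]]
top px [523.2, 214.0] 0.76
top px [261.2, 243.0] 0.7
toe [-0.3244  0.0472 -0.    ] 0.6
toe [-0.0052 -0.0065  0.    ] 0.59
[0.128  0.1066] [0.1315 0.1021]
```

View pics/t4.png

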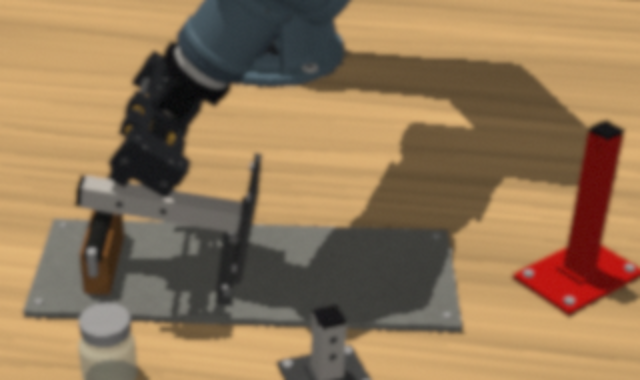

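```bash
python3 -c "
from s import *
p=cams.get_image('scene'); q=cams.get_image('top')
for pp in(p,q): print([(d['at'],round(d['conf'],2)) for d in cams.pinpoint('stand_top',pp)[:3]])
for th in (74,76,78,80,82,84,86):
    t=np.radians(th); X=S+F.T@np.array([-.06*np.cos(t)+.19*np.sin(t)-.008,-.014,.06*np.sin(t)+.19*np.cos(t)]); print(th,proj(p,X),proj(q,X))
W=(cloud(p)-S)@F.T; m=(W[...,0]>.04)&(W[...,0]<.19)&(abs(W[...,1]+.002)<.012)&(W[...,2]>.04)&(W[...,2]<.11)
i=p['img']; hsv=cv2.cvtColor(i,cv2.COLOR_RGB2HSV); m&=(hsv[...,1]<60)&(hsv[...,2]>90)
A=W[m]; print(len(A),np.degrees(np.arctan2(*cv2.fitLine(A[:,[0,2]].astype(np.float32),cv2.DIST_HUBER,0,.01,.01).ravel()[:2])))
"
```

```text
[([259.2, 247.4], 0.97), ([522.3, 212.3], 0.87), ([340.8, 279.0], 0.17)]
[([389.8, 251.5], 0.65)]
74 [[262.4673 236.9615]] [[384.0804 251.5423]]
76 [[260.9789 239.2083]] [[385.4333 251.4206]]
78 [[259.5989 241.4937]] [[386.6654 251.3119]]
80 [[258.3283 243.8143]] [[387.777  251.2161]]
82 [[257.1679 246.1666]] [[388.7685 251.133 ]]
84 [[256.1181 248.5472]] [[389.6407 251.0626]]
86 [[255.1793 250.9529]] [[390.3943 251.0048]]
759 82.074684
```

The tilt now reads 82–84° by top pixel and post line, so it is down on the rest. Withdrawing straight up.

arm_command(plan=[{"delta_pos": [-0.008, 0, 0.0057], "dr": [0, 0, 0]}, {"delta_pos": [-0.016, 0, 0.0115], "dr": [0, 0, 0]}, {"delta_pos": [-0.0246, 0, 0.0172], "dr": [0, 0, 0]}, {"delta_pos": [-0.0246, 0, 0.0172], "dr": [0, 0, 0]}, {"delta_pos": [-0.0246, 0, 0.0172], "dr": [0, 0, 0]}, {"delta_pos": [-0.0246, 0, 0.0172], "dr": [0, 0, 0]}, {"delta_pos": [0, 0, 0], "dr": [0, 0, 0]}, {"delta_pos": [0, 0, 0], "dr": [0, 0, 0]}, {"delta_pos": [0, 0, 0], "dr": [0, 0, 0]}, {"delta_pos": [0, 0, 0], "dr": [0, 0, 0]}])

```text
time: 15.32
position: [0.5317, 0.0176, 0.3994]
orientation: [-0.014, 0.961, -1.461]
force: [-0.1, -0.1, -0.2]
finger_gap: 0.0006
```

```bash
python3 -c "
from s import *
st(); p=cams.get_image('scene'); q=cams.get_image('top')
for pp in(p,q):
  for k in('stand_top','stand_toe','jar','short_stand','offcut'): print(k,[(d['at'],round(d['conf'],2)) for d in cams.pinpoint(k,pp)[:2]])
a=p['img'][170:360,170:420]; b=q['img'][170:360,200:450]
cv2.imwrite('pics/end.png',cv2.resize(np.hstack([a,b])[...,::-1],None,fx=1.6,fy=1.6))
for z,n in((.01,'toe'),): print([np.round(F@(onplane(pp,cams.pinpoint('stand_toe',pp)[0]['at'],.01)-S),4) for pp in(p,q) if cams.pinpoint('stand_toe',pp)])
W=(cloud(p)-S)@F.T; m=(W[...,0]>.02)&(W[...,0]<.19)&(abs(W[...,1]+.002)<.012)&(W[...,2]>.04)&(W[...,2]<.11)
hsv=cv2.cvtColor(p['img'],cv2.COLOR_RGB2HSV); m&=(hsv[...,1]<60)&(hsv[...,2]>90)
A=W[m]; print(len(A),np.degrees(np.arctan2(*cv2.fitLine(A[:,[0,2]].astype(np.float32),cv2.DIST_HUBER,0,.01,.01).ravel()[:2])))
"
```

```text
t 15.32 q [-0.0333  0.1163  1.7466 -0.6404  1.2512  0.0421] gap 0.0006073382277829312
tip in f (z above board) [ 0.1263 -0.0175  0.2533] force in f [ 0.0353 -0.1216 -0.1641]
tool axes in f
 [[ 0.573   0.0036  0.8195]
 [-0.0087  1.      0.0016]
 [-0.8195 -0.008   0.573 ]]
stand_top [([345.9, 258.6], 0.74), ([521.5, 213.3], 0.71)]
stand_toe [([341.5, 280.1], 0.81), ([490.9, 297.1], 0.81)]
jar [([277.3, 339.3], 0.95)]
short_stand [([382.8, 340.6], 0.59)]
offcut []
stand_top [([121.1, 281.6], 0.6), ([390.1, 250.0], 0.41)]
stand_toe []
jar [([352.2, 175.8], 0.96)]
short_stand [([260.4, 191.7], 0.91)]
offcut [([444.2, 225.6], 0.91)]
[array([-0.0106, -0.0145,  0.    ])]
881 82.88834
```

View pics/end.png

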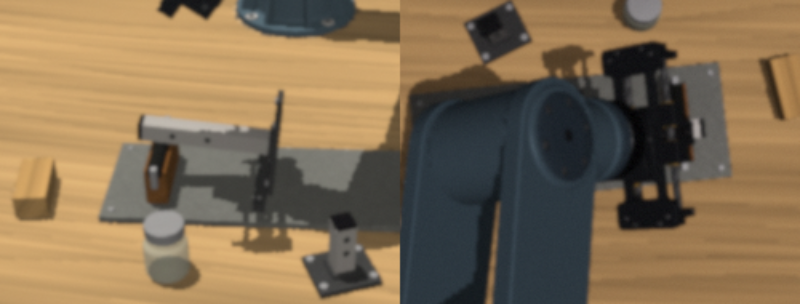

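The stand lies with its post on the rest, tilted about 83°, with the toe at about x = -10 mm and y = -15 mm. The tool is free at about 250 mm above the board, and the bystanders read the same pixels as at the start. Handing in.

```bash
python3 -c "
from cell import workorder
print(workorder.sign_off())"
```

```text
the job is handed in; nothing more can be done
None
```

The stand is lying on its side by itself with its post on the padded rest, and I handed the job in at about 15 s. I slid it upright to the stop bar, held it there about 0.35 s, tipped it over with the closed fingertips in a slow arc, and withdrew straight up. The sign-off reported no verdict.

**Last checks:**

| Check | Result |
|---|---|
| Post tilt | about 83° from the depth line fit (82–84° by pixels), inside 79–89° |
| Toe from the stop | x about -10 mm, y about -15 mm |
| Force on the tool | about 0 N, gripper well clear |
| Jar | at its first scene position; the first top-view reading was a false hit, so no comparison there |
| Short stand | within about 2 pixels of its first position in both views |
| Offcut | within 1 pixel in the top view, missed by the network in the scene view |

**Checks that failed or disagreed:**
- **Upright contact at the bar:** the networks put the toe at -4 to -7 mm. Tool position, the rise to 5.6 N and an image with no visible gap all said contact. The networks had read up to about 7 mm short during the slide, so I trusted the other signs.
- **Toe and post end after withdrawing:** the top camera was half hidden by the arm. It gave no toe, and found the post end only weakly, where 84° puts it. The scene network misplaced the post end, so the final toe rests on the scene view alone.
- **Turning speed:** I could not measure it during the last few degrees, when the stand went on by itself. I had estimated a peak of about 1.5 rad/s against the limit of 2.

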